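Make up the sanding kit for the moulding job

ROBOT

A 6-joint arm with a two-finger parallel gripper is mounted at the origin on the work surface; the furniture and walls round the work are solid. World frame = base frame: x ahead of the robot, y to its left, z up, the work surface at z = 0. Lengths are in m, angles in rad, forces in N, time in s.
With the tool pointing down it reaches from about 0.375 to 0.9 m from the base axis. Payload 3.1 kg.
Tool frame: the origin (TCP) lies on the centre line of the jaws, within the pads' length; the fingertips stand 19 mm ahead of it and the grasp point (between the pads) is the TCP; z points along the fingers, y is the line along which they close (so a half turn about z gives the same grasp; the last joint's range is limited). The gripper opens to 85 mm and grips with 20 to 120 N. Pads are 22 mm wide; open, the fingers measure 114 mm over their backs; the gripper's body (76 mm by 85 mm) begins 54 mm behind the grasp point. The pads swing forward as they close: fully open they stand 13 mm farther back than shut.
Start: joints at [1.123, 0.527, 1.433, -0, 1.181, -0.178], TCP at [0.167, 0.602, 0.25] pointing down, gripper open.
Joint ranges: [-3.08, 3.08], [-0.75, 2.2], [0.22, 2.44], [-1.43, 4.57], [0, 2.65], [-2.85, 2.85]. Speed limits (rad/s): [2.79, 2.79, 3.14, 3.14, 3.14, 3.14].

INTERFACE

Orientations are given as [roll, pitch, yaw] about the fixed x, y, z axes, in that order (R = Rz(yaw) Ry(pitch) Rx(roll)).
In Python, from workcell import arm gives the robot as it stands. The module is installed in compiled form; this text tells all that it offers.
- The arm moves only by the tool arm_command, never from a script. Its argument "rows" is a list of rows, each an object of numbers: "grip": the opening, from 0 (shut) to 1 (fully open); "x", "y", "z": the shift along the tool's x, y, z scaled (see below); "rx", "ry", "rz": the turn, a rotation vector about the tool's x, y, z scaled (see below). In form: [{"grip": .., "x": .., "y": .., "z": .., "rx": .., "ry": .., "rz": ..}, ...]. A call has 1 to 10 rows; each row shifts and turns the commanded pose from where the row before left it, along the tool's axes as they then stand; what a row does not reach is not made up. The controller multiplies each number of a shift by 4 cm and each number of a turn by 4 degrees. A row lasts 1/10 s, in which the tool goes at most 50 mm and 8.59 degrees, less where a joint would pass 70% of its speed; a pose out of reach is approached as far as the arm can. A call with a number of a shift or a turn outside -1 to 1 is refused whole. A call with a gripper value outside its range is refused whole. The fingers move at their own pace and stop on an object; "newtons" is the grip in N (left out, the last holds). Time passes only in rows, so rows that do not move let the fingers close. It gives the time, the measured TCP pose, the force, the opening and the grip force at its end, in the units of the state.
- arm.get_state(): the state, without advancing time (a new reading comes with each control period).
- arm.read_camera(name): name is "side" or "top" or "wrist"; returns (picture, depth): 384x512x3 uint8, red, green, blue; 384x512 float32, m along the optical axis (not along the pixel's ray), 0 where there is no reading.
- arm.camera_model(name): a dict with "fx", "fy", "cx", "cy" (pixels), "R" (3x3) and "t" (3): a world point X has camera coordinates R X + t; the wrist camera has in their place "hand_eye" (4x4, takes a point from camera to tool coordinates, whose origin is the TCP and whose axes are the flange's). Camera axes: x right, y down, z forward; pixel columns grow to the right and rows downward; lengths in m; the calibration is good to about 2 mm. A picture is of the moment at which its call begins: read the wrist's pose just before it. camera_model takes no time and is no camera call.
- arm.job_done(): hands the job in; it is judged then, once.
The state is a dict: "t": time; "q": joint angles; "qd": joint speeds; "effort": joint torques, N m; "tool_pos": TCP position; "orientation": TCP orientation; "wrist_force": force on the tool from outside, world axes, zero at the start; "moment": the same for the moment, N m; "gripper_width": finger opening in m; "grip_force": force on a finger pad.
Only numpy, scipy, OpenCV 4.12 (cv2) and the standard library are available. Lean on these libraries where they do the work, as an engineer would, in place of code of your own. Each camera call takes 0.05 s, during which the arm holds its last target. There are 200 camera calls.

TASK

Make up the sanding kit for the mouldings: into the kit tray's pockets put the shaped block that fits each dark moulding slice (shaped end towards its slice), the cork sanding block into the plain oblong pocket and the red wax tin into the round one, each lying flat on its pocket's floor. Leave the shaped block that fits neither slice and the felt board rubber where they lie.

Things in the scene. Friction and masses are not known exactly. Their poses are not given: they have to be found in the camera images.
- hollow_block: Shop-made pine sanding block 92 (x) x 54 (y) x 36 mm high, plain sides, rust-red paper round its shaped end at +x: a round hollow 44 mm wide, 24 mm deep. Origin: centre of the 92 x 54 outline, on the underside; z up. On the table at the start.
- nose_block: Shop-made pine sanding block 92 (x) x 54 (y) x 36 mm high, plain sides, rust-red paper round its shaped end at +x: a round nose 28 mm wide, standing 22 mm out from square shoulders at x = +24 mm. Origin: centre of the 92 x 54 outline, on the underside; z up. On the table at the start.
- bevel_block: Shop-made pine sanding block 92 (x) x 54 (y) x 36 mm high, plain sides, rust-red paper round its shaped end at +x: cut straight at a slant (x = +14 mm on the -y side, +46 mm on the +y side). It fits neither slice. Origin: centre of the 92 x 54 outline, on the underside; z up.
- cork_block: Brown two-tone cork sanding block, plain oblong 53 (x) x 100 (y) x 27 mm high. Origin: centre of its underside; z up. On the table at the start.
- wax_tin: Round red lidded tin of wax, 47 mm across, 28 mm high. Origin: centre of its underside; z up. On the table at the start.
- board_rubber: Felt board rubber, wooden back on grey felt, 47 (x) x 130 (y) x 32 mm high: like the cork block, but longer and with the felt. Origin: centre of its underside; z up.
- bead_pocket: Black tray insert 138 (x) x 90 mm (y), in any of the tray's 4 places, tops and rim 18 mm, pale grey pocket floor 10 mm above the table. Pocket x -54 to +68, 70 mm wide; at its +x end a dark slice, 26 mm high: a bead, tongue 28 mm wide pointing to -x from x = +54, tip at +32; a hollow fits over it. Origin: on the floor where the block's origin belongs, 8 mm clear round it.
- cove_pocket: Black tray insert 138 (x) x 90 mm (y), in any of the tray's 4 places, tops and rim 18 mm, pale grey pocket floor 10 mm above the table. Pocket x -54 to +68, 70 mm wide; at its +x end a dark slice, 26 mm high: a cove, hollow 48 mm wide open to -x, its points at x = +30, bottom at +54; a nose fits in. Origin: on the floor where the block's origin belongs, 6 to 8 mm clear round it.
- flat_pocket: Black tray insert 138 (x) x 90 mm (y), in any of the tray's 4 places, tops and rim 18 mm, pale grey pocket floor 10 mm above the table. Plain oblong pocket 116 (x) x 70 mm (y), no slice. No pocket has room for fingers beside the part: hold parts high, fingertips 11 mm or more above the underside. Origin: centre of the pocket floor; z up.
- round_pocket: Black tray insert 138 (x) x 90 mm (y), in any of the tray's 4 places, tops and rim 18 mm, pale grey pocket floor 10 mm above the table. Round pocket 64 mm across, no slice. Insert centres lie 90 mm apart in a row along y. Origin: centre of the pocket floor; z up.
Mind the look-alikes: they are no part of the job. Several things have the shape of the wax_tin; the one meant has the colours described above.

How it is judged:
At the end, for the whole second after the job is handed in: Hollow block in the bead pocket, nose block in the cove pocket, cork block in the oblong, tin in the round one: within 18 mm (tin 14) of the pocket origin, underside within 3 mm of its floor, level within 0.05 rad, released, at rest; bevel block and board rubber within 30 mm of their starts (horizontal distance between hollow_block and bead_pocket below 0.018 m and z of hollow_block in the frame of bead_pocket between -0.004 and 0.003 m and angle between each of hollow_block, nose_block, cork_block, wax_tin's own z axis and vertical below 0.05 rad and linear speed of each of hollow_block, nose_block, cork_block, wax_tin below 0.01 m/s and horizontal distance between nose_block and cove_pocket below 0.018 m and z of nose_block in the frame of cove_pocket between -0.004 and 0.003 m and horizontal distance between cork_block and flat_pocket below 0.018 m and z of cork_block in the frame of flat_pocket between -0.004 and 0.003 m and horizontal distance between wax_tin and round_pocket below 0.014 m and z of wax_tin in the frame of round_pocket between -0.004 and 0.003 m and distance of each of bevel_block, board_rubber from where it was at the start of the episode below 0.03 m); the robot touches nothing.
It fails at once if the bevel block or the board rubber is taken or pushed away (moved more than 30 mm) (not (distance of bevel_block from where it was at the start of the episode below 0.03 m) or not (distance of board_rubber from where it was at the start of the episode below 0.03 m)).
It also fails if it takes over 96 s, if anything falls off the work surface, if the arm or the gripper's body presses on something with over 40 N, if the wrist force passes 120 N, or if a joint passes its speed limit or range.

## Working session

There is one attempt and no reset: what is moved stays moved. The work goes in short steps, Python scripts to look and compute and a tool call to move; the robot and the scene stay as the last step left them, time stands still between calls to the robot, and variables do not carry over. Pictures are saved under pics/ and viewed, at most 14 in all, crops included, and the job is handed in when it is done.

Besides the shell and the picture viewer there is one more tool, called after ">>>" as name([rows], argument=value, ...), one row to a line, values as JSON. arm_command: Moves the arm, as the interface text tells. Shifts and turns lie within -1 to 1; 1 stands for 4 cm of shift or 4 degrees of turn. Its arguments: {"type":"object","properties":{"rows":{"type":"array"},"newtons":{"type":"number"}},"required":["rows"]}

```bash
mkdir -p pics; python3 - <<'E'
from workcell import arm
import cv2,numpy as np
s=arm.get_state(); print({k:np.round(v,3).tolist() for k,v in s.items()})
for n in ("top","side"):
    p,d=arm.read_camera(n); cv2.imwrite(f"pics/{n}0.png",cv2.resize(p[:,:,::-1],(800,600),interpolation=cv2.INTER_CUBIC)); np.savez(f"{n}0.npz",p=p,d=d)
    m=arm.camera_model(n); print(n,{k:np.round(v,3).tolist() for k,v in m.items()})
print(arm.camera_model("wrist"))
E
```

```text
{'t': 0.0, 'q': [1.123, 0.528, 1.434, -0.0, 1.181, -0.178], 'qd': [0.0, 0.001, 0.001, 0.0, 0.0, -0.0], 'effort': [-0.001, -44.235, -17.802, -0.0, 0.009, -0.0], 'tool_pos': [0.166, 0.602, 0.249], 'orientation': [-3.139, -0.0, 2.872], 'wrist_force': [0.336, -0.942, -0.039], 'moment': [0.033, 0.018, -0.02], 'grip_force': 0.0, 'gripper_width': 0.085}
top {'fx': 367.384, 'fy': 367.384, 'cx': 251.16, 'cy': 196.287, 'R': [[0.014, -1.0, -0.01], [-0.987, -0.013, -0.159], [0.159, 0.012, -0.987]], 't': [0.015, 0.456, 1.201]}
side {'fx': 492.527, 'fy': 492.527, 'cx': 256.374, 'cy': 188.564, 'R': [[0.993, -0.112, 0.02], [-0.029, -0.419, -0.908], [0.11, 0.901, -0.419]], 't': [-0.449, 0.069, 1.405]}
{'fx': 292.13870211733956, 'fy': 292.13870211733956, 'cx': 258.61785473884646, 'cy': 191.50908705101494, 'hand_eye': array([[-4.45741578e-04, -9.57845202e-01, -2.87284477e-01,
         7.30560728e-02],
       [ 9.99999367e-01, -7.23626690e-04,  8.61101370e-04,
        -9.76399760e-04],
       [-1.03268853e-03, -2.87283911e-01,  9.57844918e-01,
        -1.24608447e-01],
       [ 0.00000000e+00,  0.00000000e+00,  0.00000000e+00,
         1.00000000e+00]])}
```

View pics/top0.png

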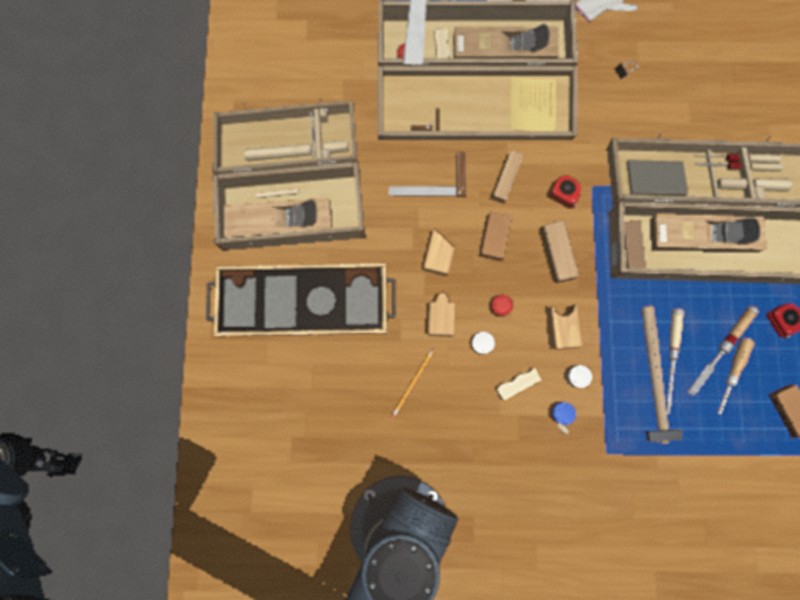

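View pics/side0.png

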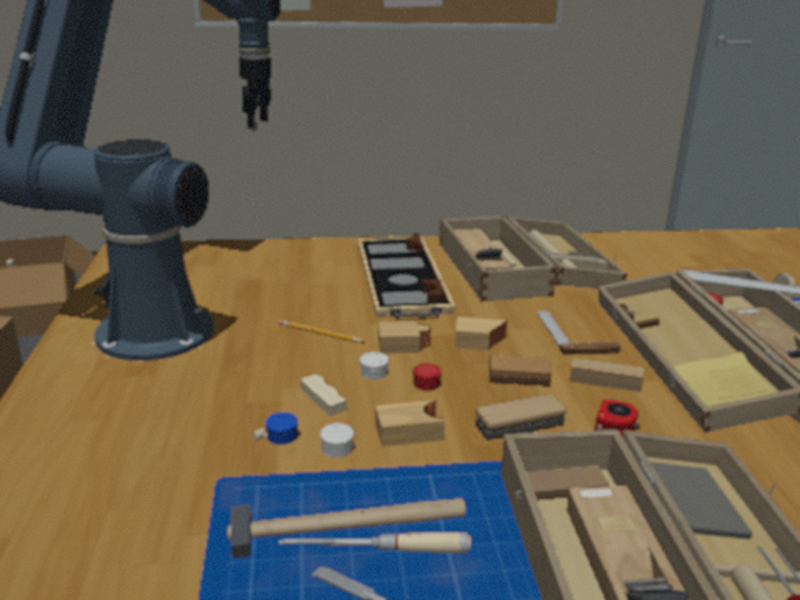

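The top view shows the tray at (300,300). In the same 800-px picture: bevel block (438,252), nose block (441,315), hollow block (565,327), cork (495,236), board rubber (560,250), red tin (502,305). Next I make metric ortho-pictures at the relevant heights.

```bash
cat > h.py <<'E'
import cv2,numpy as np
from workcell import arm
def ortho(p,m,z,x0,x1,y0,y1,s):
    """px(u,v): y=y1-u/s, x=x1-v/s ; s px per m"""
    K=np.array([[m["fx"],0,m["cx"]],[0,m["fy"],m["cy"]],[0,0,1]])
    R=np.array(m["R"]);t=np.array(m["t"])
    P=np.array([[0,-1/s,x1],[-1/s,0,y1],[0,0,z],[0,0,1]])
    H=K@np.c_[R,t]@P
    return cv2.warpPerspective(p,H,(int((y1-y0)*s),int((x1-x0)*s)),flags=cv2.INTER_CUBIC|cv2.WARP_INVERSE_MAP)
E
python3 - <<'E'
from h import *
p=np.load("top0.npz")["p"]; d=np.load("top0.npz")["d"]; m=arm.camera_model("top")
a=ortho(p,m,.014,.4,.66,.02,.42,2000)
b=ortho(p,m,.034,.4,.8,-.37,.03,1500)
def grid(a,x1,y1,s):
    for k in range(-50,100):
        c=(0,255,255) 
        u=int((y1-k*.05)*s); v=int((x1-k*.05)*s)
        if 0<=u<a.shape[1]: cv2.line(a,(u,0),(u,a.shape[0]),c,1); cv2.putText(a,f"{k*.05:.2f}",(u,12),0,.4,(255,255,255),1)
        if 0<=v<a.shape[0]: cv2.line(a,(0,v),(a.shape[1],v),c,1); cv2.putText(a,f"{k*.05:.2f}",(0,v),0,.4,(255,255,255),1)
    return a[:,:,::-1]
cv2.imwrite("pics/tray.png",grid(a.copy(),.66,.42,2000)); cv2.imwrite("pics/obj.png",grid(b.copy(),.8,.03,1500))
# depth heightmap
v,u=np.mgrid[0:384,0:512]; X=np.stack([(u-m["cx"])/m["fx"]*d,(v-m["cy"])/m["fy"]*d,d],-1)
W=(X-np.array(m["t"]))@np.array(m["R"])
for n,(uu,vv) in dict(bevel=(438,252),nose=(441,318),hollow=(565,335),cork=(495,236),rub=(560,250),x=(507,177),tin=(502,305),tray=(320,300),floorL=(240,305)).items():
    print(n,W[int(vv*.64),int(uu*.64)].round(3))
E
```

```text
bevel [ 0.578 -0.076  0.039]
nose [ 0.434 -0.083  0.037]
hollow [ 0.4   -0.345  0.041]
cork [ 0.62  -0.201  0.023]
rub [ 0.587 -0.343  0.032]
x [ 0.755 -0.23   0.031]
tin [ 0.464 -0.215  0.032]
tray [0.473 0.184 0.01 ]
floorL [0.46 0.36 0.01]
```

View pics/tray.png

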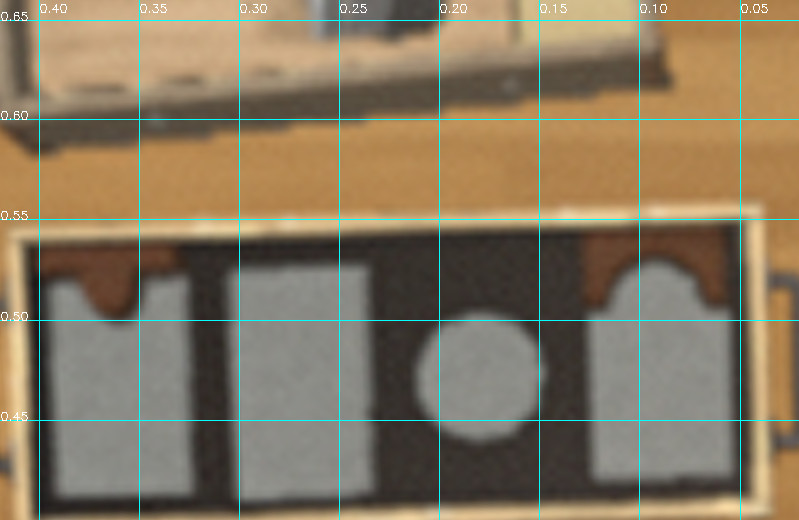

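View pics/obj.png

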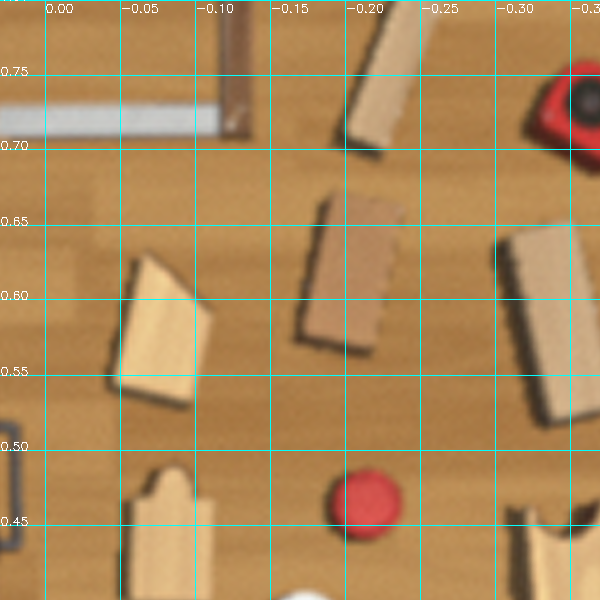

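The pictures show, left to right in the tray: bead pocket at y≈.36, oblong at .27, round at .18, cove at .09, with all slices at the far (+x) side and the tray turned about 2.5°. The hollow block is partly outside the second crop. Next I measure the poses.

```bash
cat >> h.py <<'E'
def cloud(d,m,Rc=None,tc=None):
    v,u=np.mgrid[0:384,0:512]; X=np.stack([(u-m["cx"])/m["fx"]*d,(v-m["cy"])/m["fy"]*d,d],-1)
    return (X-np.array(m["t"]))@np.array(m["R"])
def wrist():
    from scipy.spatial.transform import Rotation as Ro
    s=arm.get_state(); p,d=arm.read_camera("wrist"); m=dict(arm.camera_model("wrist"))
    T=np.eye(4); T[:3,:3]=Ro.from_euler("xyz",s["orientation"]).as_matrix(); T[:3,3]=s["tool_pos"]
    E=np.linalg.inv(T@m["hand_eye"]); m["R"]=E[:3,:3]; m["t"]=E[:3,3]; return p,d,m
def rect(W,p,cx,cy,zlo,zhi,r=.075,red=False):
    k=(abs(W[...,2]-(zlo+zhi)/2)<(zhi-zlo)/2)&(np.hypot(W[...,0]-cx,W[...,1]-cy)<r)
    k=cv2.morphologyEx(k.astype(np.uint8),cv2.MORPH_OPEN,np.ones((3,3)))
    n,l,st,_=cv2.connectedComponentsWithStats(k); i=1+np.argmax(st[1:,4])
    q=W[l==i][:,:2].astype(np.float32)
    (x,y),(w,h),a=cv2.minAreaRect(q*1000); 
    if w<h: w,h,a=h,w,a+90
    a=(a+90)%180-90
    return (round(x/1000,4),round(y/1000,4)),(round(w),round(h)),"long-axis yaw deg",round(a,1),"n",len(q),"z",round(float(np.median(W[l==i][:,2])),4)
def go(x,y,z,yaw=None):
    s=arm.get_state(); P=np.array(s["tool_pos"]); a=s["orientation"][2]
    d=np.array([x,y,z])-P; c,n=np.cos(a),np.sin(a)
    t=np.array([c*d[0]+n*d[1], n*d[0]-c*d[1], -d[2]])/.04
    r=0 if yaw is None else -np.degrees((yaw-a+np.pi)%(2*np.pi)-np.pi)/4
    print("t",round(s["t"],2),"at",np.round(P,4),"yaw",round(a,4),"-> units xyz",t.round(2),"rz",round(r,2))
E
python3 - <<'E'
from h import *
Z=np.load("top0.npz"); p,d=Z["p"],Z["d"]; m=arm.camera_model("top"); W=cloud(d,m)
for n,c,h in (("bevel",(.578,-.076),.036),("nose",(.434,-.083),.036),("hollow",(.41,-.355),.036),("cork",(.61,-.2),.027),("tin",(.464,-.215),.028)):
    print(n,rect(W,p,*c,h-.012,h+.012))
go(.44,.22,.25,np.pi+.044)
E
```

```text
bevel ((0.5791, -0.0823), (86, 54), 'long-axis yaw deg', -13.4, 'n', 347, 'z', 0.0355)
nose ((0.4432, -0.0848), (92, 51), 'long-axis yaw deg', -0.2, 'n', 382, 'z', 0.035)
hollow ((0.4171, -0.3518), (87, 55), 'long-axis yaw deg', 5.3, 'n', 395, 'z', 0.0352)
cork ((0.6219, -0.2065), (101, 51), 'long-axis yaw deg', -12.9, 'n', 406, 'z', 0.027)
tin ((0.4646, -0.2177), (45, 42), 'long-axis yaw deg', 87.3, 'n', 140, 'z', 0.0271)
t 0.1 at [0.1663 0.6018 0.2494] yaw 2.8718 -> units xyz [-9.14 -7.38 -0.01] rz -4.49
```

>>> arm_command([
  {"grip": 1,"x": -0.76,"y": -0.61},
  {"grip": 1,"x": -0.76,"y": -0.61},
  {"grip": 1,"x": -0.76,"y": -0.61},
  {"grip": 1,"x": -0.76,"y": -0.61},
  {"grip": 1,"x": -0.76,"y": -0.61},
  {"grip": 1,"x": -0.76,"y": -0.61},
  {"grip": 1,"x": -0.76,"y": -0.61},
  {"grip": 1,"x": -0.76,"y": -0.61},
  {"grip": 1,"x": -0.76,"y": -0.61},
  {"grip": 1,"x": -0.76,"y": -0.61},
])

```text
validation failed for argument at $.ro...
```

>>> arm_command([
  {"grip": 1,"x": -0.76,"y": -0.62},
  {"grip": 1,"x": -0.76,"y": -0.62},
  {"grip": 1,"rz": -0.95},
  {"grip": 1,"rz": -0.95},
  {"grip": 1,"rz": -0.95},
  {"grip": 1,"rz": -0.95},
  {"grip": 1},
])

```text
validation failed for argument at $.ro...
```

```bash
python3 - <<'E'
from h import *
p,d,m=wrist(); np.savez("w1.npz",p=p,d=d,R=m["R"],t=m["t"])
a=ortho(p,m,.010,.38,.58,.02,.42,2000); cv2.imwrite("pics/w1.png",a[:,:,::-1])
go(.4432,-.0848,.12,np.pi)
# grey floors
g=cv2.cvtColor(a,cv2.COLOR_RGB2HSV); k=((g[...,1]<45)&(g[...,2]>90)).astype(np.uint8)
k=cv2.morphologyEx(k,cv2.MORPH_OPEN,np.ones((9,9)))
cs,_=cv2.findContours(k,0,1)
for c in cs:
    if cv2.contourArea(c)>6000:
        (u,v),(w,h),an=cv2.minAreaRect(c); print("c xy",round(.58-v/2000,4),round(.42-u/2000,4),"mm",round(w/2,1),round(h/2,1),"ang",round(an,2), "bbox",cv2.boundingRect(c))
E
```

```text
t 0.15 at [0.1663 0.6019 0.2496] yaw 2.8718 -> units xyz [-11.25 -14.7    3.24] rz -3.86
```

View pics/w1.png

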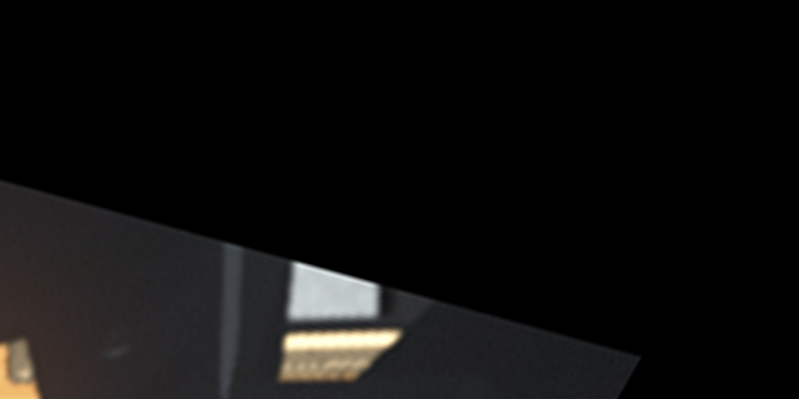

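Both move calls were refused, so the arm has not moved and that picture shows nothing useful. I'll give every field in each row.

>>> arm_command([
  {"grip": 1,"x": -0.76,"y": -0.61,"z": 0,"rx": 0,"ry": 0,"rz": 0},
  {"grip": 1,"x": -0.76,"y": -0.61,"z": 0,"rx": 0,"ry": 0,"rz": 0},
  {"grip": 1,"x": -0.76,"y": -0.61,"z": 0,"rx": 0,"ry": 0,"rz": 0},
  {"grip": 1,"x": -0.76,"y": -0.61,"z": 0,"rx": 0,"ry": 0,"rz": 0},
  {"grip": 1,"x": -0.76,"y": -0.61,"z": 0,"rx": 0,"ry": 0,"rz": 0},
  {"grip": 1,"x": -0.76,"y": -0.61,"z": 0,"rx": 0,"ry": 0,"rz": 0},
  {"grip": 1,"x": -0.76,"y": -0.61,"z": 0,"rx": 0,"ry": 0,"rz": 0},
  {"grip": 1,"x": -0.76,"y": -0.61,"z": 0,"rx": 0,"ry": 0,"rz": 0},
  {"grip": 1,"x": -0.76,"y": -0.61,"z": 0,"rx": 0,"ry": 0,"rz": 0},
  {"grip": 1,"x": -0.76,"y": -0.61,"z": 0,"rx": 0,"ry": 0,"rz": 0},
])

```text
t: 1.15
tool_pos: [0.3951, 0.2847, 0.2502]
orientation: [-3.141, -0.0, 2.872]
wrist_force: [-0.5, -0.2, 1.0]
gripper_width: 0.0854
grip_force: 0.0
```

>>> arm_command([
  {"grip": 1,"x": -0.76,"y": -0.62,"z": 0,"rx": 0,"ry": 0,"rz": 0},
  {"grip": 1,"x": -0.76,"y": -0.62,"z": 0,"rx": 0,"ry": 0,"rz": 0},
  {"grip": 1,"x": 0,"y": 0,"z": 0,"rx": 0,"ry": 0,"rz": -0.95},
  {"grip": 1,"x": 0,"y": 0,"z": 0,"rx": 0,"ry": 0,"rz": -0.95},
  {"grip": 1,"x": 0,"y": 0,"z": 0,"rx": 0,"ry": 0,"rz": -0.95},
  {"grip": 1,"x": 0,"y": 0,"z": 0,"rx": 0,"ry": 0,"rz": -0.95},
  {"grip": 1,"x": 0,"y": 0,"z": 0,"rx": 0,"ry": 0,"rz": 0},
])

```text
t: 1.85
tool_pos: [0.4397, 0.222, 0.2501]
orientation: [-3.141, -0.0, 3.137]
wrist_force: [-0.2, 0.0, 0.2]
gripper_width: 0.0855
grip_force: 0.0
```

```bash
python3 - <<'E'
from h import *
p,d,m=wrist(); np.savez("w1.npz",p=p,d=d,R=m["R"],t=m["t"])
a=ortho(p,m,.010,.38,.58,.02,.42,2000); cv2.imwrite("pics/w2.png",a[:,:,::-1])
go(.4432,-.0848,.12,np.pi)
g=cv2.cvtColor(a,cv2.COLOR_RGB2HSV); k=((g[...,1]<45)&(g[...,2]>90)).astype(np.uint8)
k=cv2.morphologyEx(k,cv2.MORPH_OPEN,np.ones((9,9)))
cs,_=cv2.findContours(k,0,1)
for c in cs:
    if cv2.contourArea(c)>6000:
        (u,v),(w,h),an=cv2.minAreaRect(c); print("c xy",round(.58-v/2000,4),round(.42-u/2000,4),"mm",round(w/2,1),round(h/2,1),"ang",round(an,2), "bbox",cv2.boundingRect(c))
E
```

```text
t 1.9 at [0.4397 0.2221 0.2502] yaw 3.1356 -> units xyz [-0.13 -7.67  3.25] rz -0.09
c xy 0.4767 0.1783 mm 65.1 63.1 ang 63.43 bbox (418, 143, 129, 130)
c xy 0.4712 0.3609 mm 110.6 70.4 ang 88.06 bbox (46, 106, 146, 224)
c xy 0.4741 0.2685 mm 117.5 71.6 ang 89.7 bbox (231, 94, 145, 236)
c xy 0.4729 0.143 mm 119.9 179.7 ang 88.24 bbox (378, 91, 357, 247)
```

View pics/w2.png

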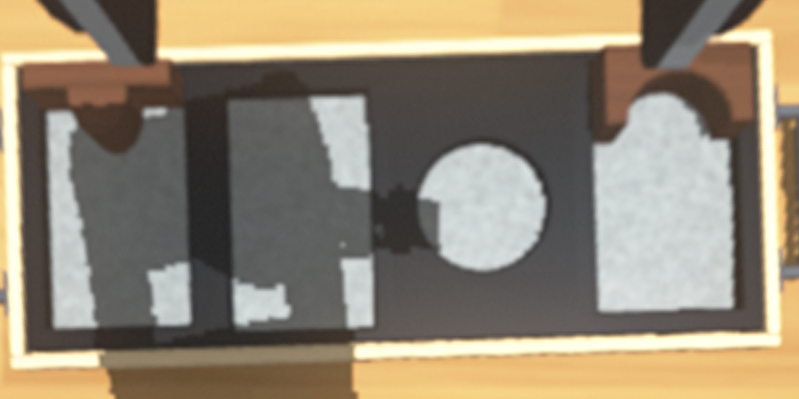

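The wrist picture shows the bead floor at u 46–192 (near edge v 327), the oblong at 231–376, the circle centred at (482,206), and the cove at 595–736 (near edge v 311), with the tray turned about 2°. This gives these origins:

| Pocket | x (m) | y (m) |
|---|---|---|
| bead | .471 | .359 |
| flat | .474 | .2685 |
| round | .4767 | .1783 |
| cove | .479 | .0885 |

Next I go over the nose block and refine.

>>> arm_command([
  {"grip": 1,"x": 0,"y": -0.77,"z": 0.13,"rx": 0,"ry": 0,"rz": 0},
  {"grip": 1,"x": 0,"y": -0.77,"z": 0.13,"rx": 0,"ry": 0,"rz": 0},
  {"grip": 1,"x": 0,"y": -0.77,"z": 0.13,"rx": 0,"ry": 0,"rz": 0},
  {"grip": 1,"x": 0,"y": -0.77,"z": 0.13,"rx": 0,"ry": 0,"rz": 0},
  {"grip": 1,"x": 0,"y": -0.77,"z": 0.13,"rx": 0,"ry": 0,"rz": 0},
  {"grip": 1,"x": 0,"y": -0.77,"z": 0.13,"rx": 0,"ry": 0,"rz": 0},
  {"grip": 1,"x": 0,"y": -0.77,"z": 0.13,"rx": 0,"ry": 0,"rz": 0},
  {"grip": 1,"x": 0,"y": -0.77,"z": 0.13,"rx": 0,"ry": 0,"rz": 0},
  {"grip": 1,"x": 0,"y": -0.77,"z": 0.13,"rx": 0,"ry": 0,"rz": 0},
  {"grip": 1,"x": 0,"y": -0.77,"z": 0.13,"rx": 0,"ry": 0,"rz": 0},
])

```text
t: 2.9
tool_pos: [0.4385, -0.087, 0.1982]
orientation: [-3.142, 0.0, 3.136]
wrist_force: [-0.6, 1.0, 0.1]
gripper_width: 0.0854
grip_force: 0.0
```

```bash
python3 - <<'E'
from h import *
p,d,m=wrist(); W=cloud(d,m); W[d==0]=9
for n,c,h in (("nose",(.443,-.085),.036),("tin",(.4646,-.2177),.028),("cork",(.622,-.2065),.027),("hollow",(.417,-.352),.036)):
    try: print(n,rect(W,p,*c,h-.007,h+.007))
    except Exception as e: print(n,e)
go(.4432,-.0848,.033)
E
```

```text
nose ((0.4477, -0.0852), (93, 54), 'long-axis yaw deg', -1.7, 'n', 4091, 'z', 0.0371)
tin ((0.4683, -0.2172), (47, 46), 'long-axis yaw deg', 47.5, 'n', 1519, 'z', 0.0288)
cork ((0.6144, -0.1959), (75, 33), 'long-axis yaw deg', -12.0, 'n', 1063, 'z', 0.0289)
hollow ((0.4217, -0.3382), (92, 30), 'long-axis yaw deg', 5.3, 'n', 1905, 'z', 0.0366)
t 2.95 at [ 0.4396 -0.0911  0.1977] yaw 3.1339 -> units xyz [-0.09  0.16  4.12] rz 0
```

>>> arm_command([
  {"grip": 1,"x": -0.22,"y": 0.02,"z": 0,"rx": 0,"ry": 0,"rz": 0},
  {"grip": 1,"x": 0,"y": 0,"z": 0.8,"rx": 0,"ry": 0,"rz": 0.3},
  {"grip": 1,"x": 0,"y": 0,"z": 1,"rx": 0,"ry": 0,"rz": 0},
  {"grip": 1,"x": 0,"y": 0,"z": 0.8,"rx": 0,"ry": 0,"rz": 0},
  {"grip": 1,"x": 0,"y": 0,"z": 0,"rx": 0,"ry": 0,"rz": 0},
  {"grip": 1,"x": 0,"y": 0,"z": 0,"rx": 0,"ry": 0,"rz": 0},
])

```text
t: 3.55
tool_pos: [0.4476, -0.0842, 0.0944]
orientation: [3.141, -0.001, 3.117]
wrist_force: [0.3, 0.0, -0.3]
gripper_width: 0.0853
grip_force: 0.0
```

```bash
python3 - <<'E'
from h import *
p,d,m=wrist(); W=cloud(d,m); W[d==0]=9
cv2.imwrite("pics/w3.png",p[:,:,::-1])
print(rect(W,p,.4477,-.0852,.028,.046))
go(.447,-.085,.033,np.pi-.03)
E
```

```text
((0.4476, -0.0855), (93, 54), 'long-axis yaw deg', -2.0, 'n', 9319, 'z', 0.0371)
t 3.6 at [ 0.4482 -0.0847  0.0952] yaw 3.1169 -> units xyz [ 0.03 -0.01  1.56] rz 0.08
```

View pics/w3.png

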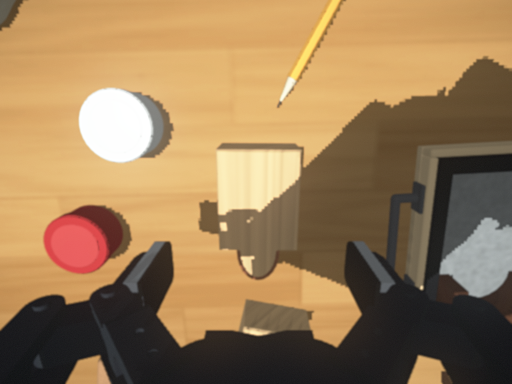

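The wrist picture shows the nose block centred between the open fingers (block u 217–302, nose tip at (257,276)), and the red tin at (75,243). Descend and grip.

>>> arm_command([
  {"grip": 1,"x": 0.02,"y": 0,"z": 0.78,"rx": 0,"ry": 0,"rz": 0.05},
  {"grip": 1,"x": 0,"y": 0,"z": 0.76,"rx": 0,"ry": 0,"rz": 0},
  {"grip": 1,"x": 0,"y": 0,"z": 0,"rx": 0,"ry": 0,"rz": 0},
  {"grip": 0,"x": 0,"y": 0,"z": 0,"rx": 0,"ry": 0,"rz": 0},
  {"grip": 0,"x": 0,"y": 0,"z": 0,"rx": 0,"ry": 0,"rz": 0},
  {"grip": 0,"x": 0,"y": 0,"z": 0,"rx": 0,"ry": 0,"rz": 0},
  {"grip": 0,"x": 0,"y": 0,"z": 0,"rx": 0,"ry": 0,"rz": 0},
  {"grip": 0,"x": 0,"y": 0,"z": 0,"rx": 0,"ry": 0,"rz": 0},
], newtons=50)

```text
t: 4.4
tool_pos: [0.4477, -0.0855, 0.0349]
orientation: [-3.14, 0.004, 3.113]
wrist_force: [-0.0, 1.2, 5.6]
gripper_width: 0.0531
grip_force: 52.4
```

>>> arm_command([
  {"grip": 0,"x": 0,"y": 0,"z": -0.6,"rx": 0,"ry": 0,"rz": 0},
  {"grip": 0,"x": 0,"y": 0,"z": -0.8,"rx": 0,"ry": 0,"rz": -0.45},
  {"grip": 0,"x": 0,"y": 0,"z": -0.6,"rx": 0,"ry": 0,"rz": -0.45},
  {"grip": 0,"x": -0.15,"y": 0.7,"z": 0,"rx": 0,"ry": 0,"rz": 0},
  {"grip": 0,"x": -0.15,"y": 0.8,"z": 0,"rx": 0,"ry": 0,"rz": 0},
  {"grip": 0,"x": -0.2,"y": 0.8,"z": 0,"rx": 0,"ry": 0,"rz": 0},
  {"grip": 0,"x": -0.2,"y": 0.8,"z": 0,"rx": 0,"ry": 0,"rz": 0},
  {"grip": 0,"x": -0.2,"y": 0.8,"z": 0,"rx": 0,"ry": 0,"rz": 0},
  {"grip": 0,"x": 0,"y": 0.4,"z": 0,"rx": 0,"ry": 0,"rz": 0},
  {"grip": 0,"x": 0,"y": 0,"z": 0,"rx": 0,"ry": 0,"rz": 0},
])

```text
t: 5.4
tool_pos: [0.4766, 0.0901, 0.1141]
orientation: [3.142, 0.002, -3.104]
wrist_force: [0.2, 0.5, -1.4]
gripper_width: 0.053
grip_force: 53.5
```

```bash
python3 - <<'E'
from h import *
p,d,m=wrist(); W=cloud(d,m); W[d==0]=9
cv2.imwrite("pics/w4.png",p[:,:,::-1])
go(.477,.0885,.046,-np.pi+.035)
E
```

```text
t 5.45 at [0.4766 0.089  0.114 ] yaw -3.1051 -> units xyz [-0.01 -0.01  1.7 ] rz 0.02
```

View pics/w4.png

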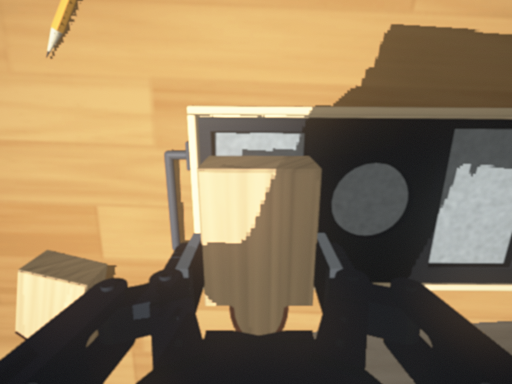

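The block hangs over the cove pocket (pale floor at u 215–303 beyond its near end), in line. Lower and release.

>>> arm_command([
  {"grip": 0,"x": 0,"y": 0,"z": 0.7,"rx": 0,"ry": 0,"rz": 0},
  {"grip": 0,"x": 0,"y": 0,"z": 0.5,"rx": 0,"ry": 0,"rz": 0},
  {"grip": 0,"x": 0,"y": 0,"z": 0.3,"rx": 0,"ry": 0,"rz": 0},
  {"grip": 0,"x": 0,"y": 0,"z": 0.18,"rx": 0,"ry": 0,"rz": 0},
  {"grip": 0,"x": 0,"y": 0,"z": 0,"rx": 0,"ry": 0,"rz": 0},
  {"grip": 0,"x": 0,"y": 0,"z": 0,"rx": 0,"ry": 0,"rz": 0},
])

```text
t: 6.05
tool_pos: [0.4771, 0.0877, 0.0459]
orientation: [-3.141, 0.001, -3.108]
wrist_force: [0.1, 0.2, -1.2]
gripper_width: 0.0529
grip_force: 53.9
```

>>> arm_command([
  {"grip": 0,"x": 0,"y": 0,"z": 0.04,"rx": 0,"ry": 0,"rz": 0},
  {"grip": 0,"x": 0,"y": 0,"z": 0,"rx": 0,"ry": 0,"rz": 0},
  {"grip": 0.85,"x": 0,"y": 0,"z": 0,"rx": 0,"ry": 0,"rz": 0},
  {"grip": 0.85,"x": 0,"y": 0,"z": 0,"rx": 0,"ry": 0,"rz": 0},
  {"grip": 0.85,"x": 0,"y": 0,"z": 0,"rx": 0,"ry": 0,"rz": 0},
  {"grip": 0.85,"x": 0,"y": 0,"z": -0.5,"rx": 0,"ry": 0,"rz": 0},
  {"grip": 0.85,"x": 0,"y": 0,"z": -1,"rx": 0,"ry": 0,"rz": 0},
  {"grip": 1,"x": 0,"y": 0,"z": -1,"rx": 0,"ry": 0,"rz": 0},
  {"grip": 1,"x": 0,"y": 0,"z": 0,"rx": 0,"ry": 0,"rz": 0},
])

```text
t: 6.95
tool_pos: [0.4797, 0.0881, 0.148]
orientation: [-3.141, 0.01, -3.107]
wrist_force: [0.9, 0.8, -0.1]
gripper_width: 0.0857
grip_force: 0.0
```

```bash
python3 - <<'E'
from h import *
p,d,m=wrist(); W=cloud(d,m); W[d==0]=9
print(rect(W,p,.477,.0885,.038,.055))
go(.4683,-.2172,.14,np.pi)
E
```

```text
((0.4769, 0.0869), (92, 54), 'long-axis yaw deg', 1.7, 'n', 6489, 'z', 0.0471)
t 7.0 at [0.4783 0.0881 0.1461] yaw -3.1074 -> units xyz [ 0.51 -7.62  0.15] rz 0.49
```

>>> arm_command([
  {"grip": 1,"x": 0.06,"y": -0.8,"z": 0,"rx": 0,"ry": 0,"rz": 0},
  {"grip": 1,"x": 0.06,"y": -0.95,"z": 0,"rx": 0,"ry": 0,"rz": 0},
  {"grip": 1,"x": 0.06,"y": -0.95,"z": 0,"rx": 0,"ry": 0,"rz": 0},
  {"grip": 1,"x": 0.06,"y": -0.95,"z": 0,"rx": 0,"ry": 0,"rz": 0},
  {"grip": 1,"x": 0.06,"y": -0.95,"z": 0,"rx": 0,"ry": 0,"rz": 0},
  {"grip": 1,"x": 0.06,"y": -0.95,"z": 0,"rx": 0,"ry": 0,"rz": 0},
  {"grip": 1,"x": 0.06,"y": -0.95,"z": 0,"rx": 0,"ry": 0,"rz": 0},
  {"grip": 1,"x": 0.06,"y": -0.8,"z": 0.4,"rx": 0,"ry": 0,"rz": 0.2},
  {"grip": 1,"x": 0,"y": -0.3,"z": 0.8,"rx": 0,"ry": 0,"rz": 0.2},
  {"grip": 1,"x": 0,"y": 0,"z": 0,"rx": 0,"ry": 0,"rz": 0},
])

```text
t: 8.0
tool_pos: [0.4651, -0.2167, 0.0917]
orientation: [3.136, -0.007, -3.139]
wrist_force: [-0.3, 0.7, -0.5]
gripper_width: 0.0852
grip_force: 0.0
```

```bash
python3 - <<'E'
from h import *
p,d,m=wrist(); W=cloud(d,m); W[d==0]=9
print(rect(W,p,.468,-.217,.022,.036,.05))
print("hollow",rect(W,p,.422,-.352,.03,.043))
print("cork",rect(W,p,.625,-.207,.021,.034))
go(.4683,-.2172,.031,np.pi)
E
```

```text
((0.4683, -0.2176), (47, 46), 'long-axis yaw deg', -5.8, 'n', 3412, 'z', 0.0289)
hollow ((0.4229, -0.3517), (92, 55), 'long-axis yaw deg', 4.9, 'n', 11098, 'z', 0.0369)Traceback (most recent call last):
  File "<stdin>", line 5, in <module>
  File "h.py", line 21, in rect
    n,l,st,_=cv2.connectedComponentsWithStats(k); i=1+np.argmax(st[1:,4])
                                                      ~~~~~~~~~^^^^^^^^^^
    return _wrapfunc(a, 'argmax', axis=axis, out=out, **kwds)
    return bound(*args, **kwds)
ValueError: attempt to get argmax of an empty sequence
```

>>> arm_command([
  {"grip": 1,"x": 0,"y": 0,"z": 0.7,"rx": 0,"ry": 0,"rz": 0},
  {"grip": 1,"x": 0,"y": 0,"z": 0.5,"rx": 0,"ry": 0,"rz": 0},
  {"grip": 1,"x": 0,"y": 0,"z": 0,"rx": 0,"ry": 0,"rz": 0},
  {"grip": 1,"x": 0,"y": 0,"z": 0,"rx": 0,"ry": 0,"rz": 0},
])

```text
t: 8.45
tool_pos: [0.4676, -0.2152, 0.0485]
orientation: [3.141, -0.001, -3.134]
wrist_force: [0.1, -0.7, 0.2]
gripper_width: 0.0853
grip_force: 0.0
```

```bash
python3 - <<'E'
from h import *
go(.4683,-.2174,.0315,np.pi)
E
```

```text
t 8.45 at [ 0.4676 -0.2152  0.0485] yaw -3.1341 -> units xyz [-0.02 -0.05  0.42] rz 0.11
```

>>> arm_command([
  {"grip": 1,"x": -0.02,"y": -0.05,"z": 0.42,"rx": 0,"ry": 0,"rz": 0},
  {"grip": 1,"x": 0,"y": 0,"z": 0,"rx": 0,"ry": 0,"rz": 0},
  {"grip": 0,"x": 0,"y": 0,"z": 0,"rx": 0,"ry": 0,"rz": 0},
  {"grip": 0,"x": 0,"y": 0,"z": 0,"rx": 0,"ry": 0,"rz": 0},
  {"grip": 0,"x": 0,"y": 0,"z": 0,"rx": 0,"ry": 0,"rz": 0},
  {"grip": 0,"x": 0,"y": 0,"z": 0,"rx": 0,"ry": 0,"rz": 0},
  {"grip": 0,"x": 0,"y": 0,"z": 0,"rx": 0,"ry": 0,"rz": 0},
], newtons=40)

```text
t: 9.15
tool_pos: [0.4688, -0.2186, 0.0325]
orientation: [-3.141, 0.001, -3.135]
wrist_force: [-0.8, 1.8, 8.5]
gripper_width: 0.0441
grip_force: 40.0
```

```bash
python3 - <<'E'
from h import *
go(.4767,.1783,.1115,-np.pi+.02)
E
```

```text
t 9.15 at [ 0.4688 -0.2186  0.0325] yaw -3.1354 -> units xyz [-0.26  9.92 -1.97] rz -0.2
```

>>> arm_command([
  {"grip": 0,"x": 0,"y": 0,"z": -0.5,"rx": 0,"ry": 0,"rz": 0},
  {"grip": 0,"x": 0,"y": 0,"z": -0.8,"rx": 0,"ry": 0,"rz": 0},
  {"grip": 0,"x": 0,"y": 0,"z": -0.7,"rx": 0,"ry": 0,"rz": 0},
  {"grip": 0,"x": 0,"y": 0.7,"z": 0,"rx": 0,"ry": 0,"rz": 0},
  {"grip": 0,"x": -0.04,"y": 0.9,"z": 0,"rx": 0,"ry": 0,"rz": 0},
  {"grip": 0,"x": -0.04,"y": 0.95,"z": 0,"rx": 0,"ry": 0,"rz": 0},
  {"grip": 0,"x": -0.04,"y": 0.95,"z": 0,"rx": 0,"ry": 0,"rz": 0},
  {"grip": 0,"x": -0.04,"y": 0.95,"z": 0,"rx": 0,"ry": 0,"rz": 0},
  {"grip": 0,"x": -0.04,"y": 0.95,"z": 0,"rx": 0,"ry": 0,"rz": 0},
  {"grip": 0,"x": -0.03,"y": 0.95,"z": 0,"rx": 0,"ry": 0,"rz": 0},
])

```text
t: 10.15
tool_pos: [0.476, 0.0371, 0.1116]
orientation: [-3.142, 0.001, -3.136]
wrist_force: [0.7, -0.4, -0.8]
gripper_width: 0.0443
grip_force: 41.3
```

>>> arm_command([
  {"grip": 0,"x": -0.03,"y": 0.95,"z": 0,"rx": 0,"ry": 0,"rz": -0.2},
  {"grip": 0,"x": 0,"y": 0.95,"z": 0,"rx": 0,"ry": 0,"rz": 0},
  {"grip": 0,"x": 0,"y": 0.95,"z": 0,"rx": 0,"ry": 0,"rz": 0},
  {"grip": 0,"x": 0,"y": 0.7,"z": 0,"rx": 0,"ry": 0,"rz": 0},
  {"grip": 0,"x": 0,"y": 0,"z": 0,"rx": 0,"ry": 0,"rz": 0},
  {"grip": 0,"x": 0,"y": 0,"z": 0,"rx": 0,"ry": 0,"rz": 0},
])

```text
t: 10.75
tool_pos: [0.4747, 0.178, 0.1114]
orientation: [-3.141, 0.0, -3.12]
wrist_force: [-0.5, 0.4, -0.0]
gripper_width: 0.0438
grip_force: 41.3
```

```bash
python3 - <<'E'
from h import *
p,d,m=wrist(); cv2.imwrite("pics/w5.png",p[:,:,::-1])
go(.4767,.1783,.0435,-np.pi+.02)
E
```

```text
t 10.8 at [0.4748 0.1773 0.1113] yaw -3.1212 -> units xyz [-0.05  0.03  1.69] rz 0.01
```

View pics/w5.png

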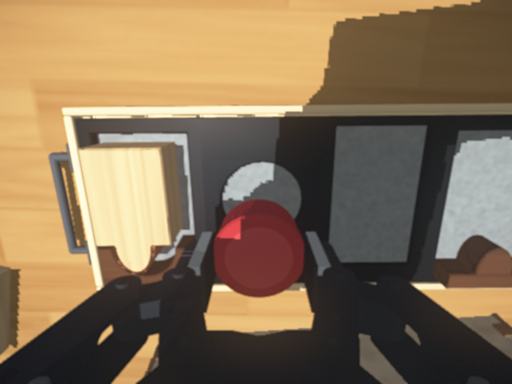

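The tin is held level over the round pocket (262,248), and the nose block sits flat in the cove, nose towards its slice at (135,265). Lower and release the tin.

>>> arm_command([
  {"grip": 0,"x": -0.05,"y": 0.03,"z": 0.7,"rx": 0,"ry": 0,"rz": 0},
  {"grip": 0,"x": 0,"y": 0,"z": 0.5,"rx": 0,"ry": 0,"rz": 0},
  {"grip": 0,"x": 0,"y": 0,"z": 0.3,"rx": 0,"ry": 0,"rz": 0},
  {"grip": 0,"x": 0,"y": 0,"z": 0.18,"rx": 0,"ry": 0,"rz": 0},
  {"grip": 0,"x": 0,"y": 0,"z": 0.04,"rx": 0,"ry": 0,"rz": 0},
  {"grip": 0,"x": 0,"y": 0,"z": 0,"rx": 0,"ry": 0,"rz": 0},
])

```text
t: 11.4
tool_pos: [0.4773, 0.1782, 0.0427]
orientation: [-3.141, 0.0, -3.123]
wrist_force: [0.2, 0.4, -0.5]
gripper_width: 0.044
grip_force: 41.3
```

>>> arm_command([
  {"grip": 0.75,"x": 0,"y": 0,"z": 0.03,"rx": 0,"ry": 0,"rz": 0},
  {"grip": 0.75,"x": 0,"y": 0,"z": 0,"rx": 0,"ry": 0,"rz": 0},
  {"grip": 0.75,"x": 0,"y": 0,"z": 0,"rx": 0,"ry": 0,"rz": 0},
  {"grip": 0.75,"x": 0,"y": 0,"z": 0,"rx": 0,"ry": 0,"rz": 0},
  {"grip": 0.75,"x": 0,"y": 0,"z": -0.5,"rx": 0,"ry": 0,"rz": 0},
  {"grip": 0.75,"x": 0,"y": 0,"z": -1,"rx": 0,"ry": 0,"rz": 0},
  {"grip": 1,"x": 0,"y": 0,"z": -1,"rx": 0,"ry": 0,"rz": 0},
  {"grip": 1,"x": 0,"y": 0,"z": 0,"rx": 0,"ry": 0,"rz": 0},
  {"grip": 1,"x": 0,"y": 0,"z": 0,"rx": 0,"ry": 0,"rz": 0},
])

```text
t: 12.3
tool_pos: [0.4774, 0.179, 0.1421]
orientation: [3.141, 0.003, -3.121]
wrist_force: [0.5, 0.8, 0.3]
gripper_width: 0.0857
grip_force: 0.0
```

```bash
python3 - <<'E'
from h import *
p,d,m=wrist(); W=cloud(d,m); W[d==0]=9
print(rect(W,p,.477,.178,.03,.047,.05))
go(.4229,-.3517,.14,np.pi+.0855)
E
```

```text
((0.477, 0.1774), (47, 46), 'long-axis yaw deg', 1.5, 'n', 2483, 'z', 0.0388)
t 12.35 at [0.4766 0.1789 0.1411] yaw -3.1216 -> units xyz [  1.61 -13.23   0.03] rz -0.94
```

>>> arm_command([
  {"grip": 1,"x": 0.1,"y": -0.8,"z": 0,"rx": 0,"ry": 0,"rz": 0},
  {"grip": 1,"x": 0.11,"y": -0.95,"z": 0,"rx": 0,"ry": 0,"rz": 0},
  {"grip": 1,"x": 0.11,"y": -0.95,"z": 0,"rx": 0,"ry": 0,"rz": 0},
  {"grip": 1,"x": 0.11,"y": -0.95,"z": 0,"rx": 0,"ry": 0,"rz": 0},
  {"grip": 1,"x": 0.11,"y": -0.95,"z": 0,"rx": 0,"ry": 0,"rz": 0},
  {"grip": 1,"x": 0.11,"y": -0.95,"z": 0,"rx": 0,"ry": 0,"rz": 0},
  {"grip": 1,"x": 0.11,"y": -0.95,"z": 0,"rx": 0,"ry": 0,"rz": 0},
  {"grip": 1,"x": 0.11,"y": -0.95,"z": 0,"rx": 0,"ry": 0,"rz": 0},
  {"grip": 1,"x": 0.11,"y": -0.95,"z": 0,"rx": 0,"ry": 0,"rz": 0},
  {"grip": 1,"x": 0.11,"y": -0.95,"z": 0,"rx": 0,"ry": 0,"rz": 0},
])

```text
t: 13.35
tool_pos: [0.4395, -0.1968, 0.1394]
orientation: [3.139, -0.003, -3.122]
wrist_force: [0.6, -0.4, 0.4]
gripper_width: 0.0851
grip_force: 0.0
```

>>> arm_command([
  {"grip": 1,"x": 0.11,"y": -0.95,"z": 0,"rx": 0,"ry": 0,"rz": 0},
  {"grip": 1,"x": 0.11,"y": -0.95,"z": 0,"rx": 0,"ry": 0,"rz": 0},
  {"grip": 1,"x": 0.11,"y": -0.95,"z": 0,"rx": 0,"ry": 0,"rz": 0},
  {"grip": 1,"x": 0.11,"y": -0.75,"z": 0,"rx": 0,"ry": 0,"rz": 0},
  {"grip": 1,"x": 0.08,"y": -0.28,"z": 0,"rx": 0,"ry": 0,"rz": -0.47},
  {"grip": 1,"x": 0,"y": 0,"z": 0.5,"rx": 0,"ry": 0,"rz": -0.47},
  {"grip": 1,"x": 0,"y": 0,"z": 0.7,"rx": 0,"ry": 0,"rz": 0},
  {"grip": 1,"x": 0,"y": 0,"z": 0,"rx": 0,"ry": 0,"rz": 0},
  {"grip": 1,"x": 0,"y": 0,"z": 0,"rx": 0,"ry": 0,"rz": 0},
])

```text
t: 14.25
tool_pos: [0.4223, -0.3505, 0.0917]
orientation: [3.138, -0.002, -3.056]
wrist_force: [-0.7, 0.4, -0.3]
gripper_width: 0.0854
grip_force: 0.0
```

```bash
python3 - <<'E'
from h import *
p,d,m=wrist(); W=cloud(d,m); W[d==0]=9; cv2.imwrite("pics/w6.png",p[:,:,::-1])
print("hollow",rect(W,p,.423,-.352,.028,.046))
go(.4219,-.3517,.0335,np.pi+.0855)
E
```

```text
hollow ((0.4228, -0.3522), (92, 54), 'long-axis yaw deg', 5.2, 'n', 9335, 'z', 0.0371)
t 14.3 at [ 0.423  -0.3511  0.0927] yaw -3.0559 -> units xyz [ 0.03 -0.01  1.48] rz 0.0
```

View pics/w6.png

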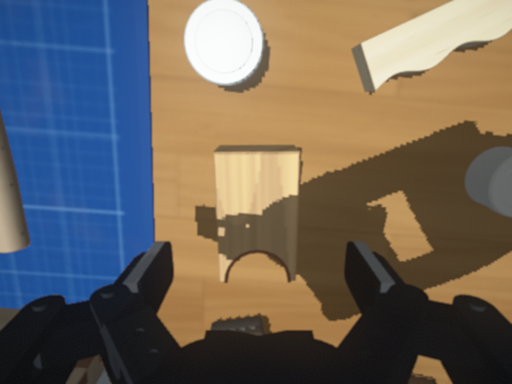

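The hollow block is centred between the fingers (u 215–300, hollow at (258,265)), with nothing in the fingers' way. Descend and grip.

>>> arm_command([
  {"grip": 1,"x": 0.06,"y": -0.02,"z": 0.75,"rx": 0,"ry": 0,"rz": 0},
  {"grip": 1,"x": 0,"y": 0,"z": 0.71,"rx": 0,"ry": 0,"rz": 0},
  {"grip": 1,"x": 0,"y": 0,"z": 0,"rx": 0,"ry": 0,"rz": 0},
  {"grip": 0,"x": 0,"y": 0,"z": 0,"rx": 0,"ry": 0,"rz": 0},
  {"grip": 0,"x": 0,"y": 0,"z": 0,"rx": 0,"ry": 0,"rz": 0},
  {"grip": 0,"x": 0,"y": 0,"z": 0,"rx": 0,"ry": 0,"rz": 0},
  {"grip": 0,"x": 0,"y": 0,"z": 0,"rx": 0,"ry": 0,"rz": 0},
  {"grip": 0,"x": 0,"y": 0,"z": 0,"rx": 0,"ry": 0,"rz": 0},
], newtons=50)

```text
t: 15.1
tool_pos: [0.4218, -0.3535, 0.0367]
orientation: [-3.138, 0.002, -3.056]
wrist_force: [-0.0, 0.8, 7.3]
gripper_width: 0.053
grip_force: 54.3
```

```bash
python3 - <<'E'
from h import *
go(.466,.359,.1135,np.pi+.035)
E
```

```text
t 15.1 at [ 0.4218 -0.3535  0.0367] yaw -3.0559 -> units xyz [-2.63 17.65 -1.92] rz 0.73
```

>>> arm_command([
  {"grip": 0,"x": 0,"y": 0,"z": -0.5,"rx": 0,"ry": 0,"rz": 0},
  {"grip": 0,"x": 0,"y": 0,"z": -0.8,"rx": 0,"ry": 0,"rz": 0.36},
  {"grip": 0,"x": 0,"y": 0,"z": -0.7,"rx": 0,"ry": 0,"rz": 0.36},
  {"grip": 0,"x": 0,"y": 0.7,"z": 0,"rx": 0,"ry": 0,"rz": 0},
  {"grip": 0,"x": -0.1,"y": 0.95,"z": 0,"rx": 0,"ry": 0,"rz": 0},
  {"grip": 0,"x": -0.1,"y": 0.95,"z": 0,"rx": 0,"ry": 0,"rz": 0},
  {"grip": 0,"x": -0.1,"y": 0.95,"z": 0,"rx": 0,"ry": 0,"rz": 0},
  {"grip": 0,"x": -0.1,"y": 0.95,"z": 0,"rx": 0,"ry": 0,"rz": 0},
  {"grip": 0,"x": -0.1,"y": 0.95,"z": 0,"rx": 0,"ry": 0,"rz": 0},
  {"grip": 0,"x": -0.1,"y": 0.95,"z": 0,"rx": 0,"ry": 0,"rz": 0},
])

```text
t: 16.1
tool_pos: [0.436, -0.0945, 0.1155]
orientation: [-3.141, 0.001, -3.107]
wrist_force: [0.7, -0.7, -1.8]
gripper_width: 0.053
grip_force: 53.4
```

>>> arm_command([
  {"grip": 0,"x": -0.1,"y": 0.95,"z": 0,"rx": 0,"ry": 0,"rz": 0},
  {"grip": 0,"x": -0.1,"y": 0.95,"z": 0,"rx": 0,"ry": 0,"rz": 0},
  {"grip": 0,"x": -0.1,"y": 0.95,"z": 0,"rx": 0,"ry": 0,"rz": 0},
  {"grip": 0,"x": -0.1,"y": 0.95,"z": 0,"rx": 0,"ry": 0,"rz": 0},
  {"grip": 0,"x": -0.1,"y": 0.95,"z": 0,"rx": 0,"ry": 0,"rz": 0},
  {"grip": 0,"x": -0.1,"y": 0.95,"z": 0,"rx": 0,"ry": 0,"rz": 0},
  {"grip": 0,"x": -0.1,"y": 0.95,"z": 0,"rx": 0,"ry": 0,"rz": 0},
  {"grip": 0,"x": -0.1,"y": 0.95,"z": 0,"rx": 0,"ry": 0,"rz": 0},
  {"grip": 0,"x": -0.1,"y": 0.95,"z": 0,"rx": 0,"ry": 0,"rz": 0},
  {"grip": 0,"x": -0.1,"y": 0.95,"z": 0,"rx": 0,"ry": 0,"rz": 0},
])

```text
t: 17.1
tool_pos: [0.4623, 0.2871, 0.1155]
orientation: [3.141, 0.001, -3.106]
wrist_force: [0.6, 0.4, -0.4]
gripper_width: 0.0526
grip_force: 53.4
```

>>> arm_command([
  {"grip": 0,"x": -0.1,"y": 0.95,"z": 0,"rx": 0,"ry": 0,"rz": 0},
  {"grip": 0,"x": -0.05,"y": 0.8,"z": 0,"rx": 0,"ry": 0,"rz": 0},
  {"grip": 0,"x": 0,"y": 0,"z": 0,"rx": 0,"ry": 0,"rz": 0},
  {"grip": 0,"x": 0,"y": 0,"z": 0,"rx": 0,"ry": 0,"rz": 0},
])

```text
t: 17.5
tool_pos: [0.4653, 0.356, 0.115]
orientation: [-3.141, 0.0, -3.104]
wrist_force: [0.1, 0.2, -0.7]
gripper_width: 0.0528
grip_force: 53.4
```

```bash
python3 - <<'E'
from h import *
p,d,m=wrist(); cv2.imwrite("pics/w7.png",p[:,:,::-1])
go(.467,.359,.0465,np.pi+.035)
E
```

```text
t 17.55 at [0.4653 0.3551 0.1149] yaw -3.1057 -> units xyz [-0.05  0.1   1.71] rz 0.01
```

View pics/w7.png

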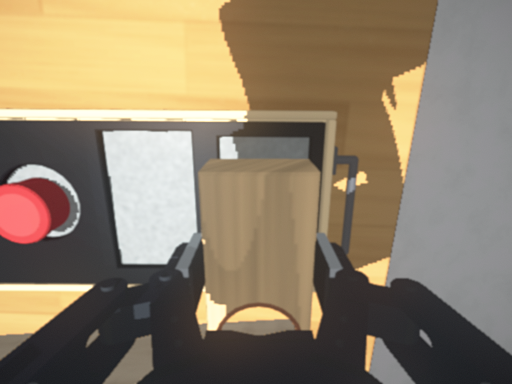

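The hollow block hangs over the bead pocket (floor u 218–311, block u 200–318), needing about 4 mm more to +y, as computed. Lower it.

>>> arm_command([
  {"grip": 0,"x": -0.05,"y": 0.1,"z": 0.5,"rx": 0,"ry": 0,"rz": 0},
  {"grip": 0,"x": 0,"y": 0,"z": 0.5,"rx": 0,"ry": 0,"rz": 0},
  {"grip": 0,"x": 0,"y": 0,"z": 0.4,"rx": 0,"ry": 0,"rz": 0},
  {"grip": 0,"x": 0,"y": 0,"z": 0.25,"rx": 0,"ry": 0,"rz": 0},
  {"grip": 0,"x": 0,"y": 0,"z": 0.05,"rx": 0,"ry": 0,"rz": 0},
  {"grip": 0,"x": 0,"y": 0,"z": 0,"rx": 0,"ry": 0,"rz": 0},
])

```text
t: 18.15
tool_pos: [0.4679, 0.3585, 0.047]
orientation: [-3.141, -0.0, -3.108]
wrist_force: [-0.9, -0.7, -0.2]
gripper_width: 0.0529
grip_force: 53.4
```

>>> arm_command([
  {"grip": 0,"x": 0,"y": 0,"z": 0.04,"rx": 0,"ry": 0,"rz": 0},
  {"grip": 0.85,"x": 0,"y": 0,"z": 0,"rx": 0,"ry": 0,"rz": 0},
  {"grip": 0.85,"x": 0,"y": 0,"z": 0,"rx": 0,"ry": 0,"rz": 0},
  {"grip": 0.85,"x": 0,"y": 0,"z": 0,"rx": 0,"ry": 0,"rz": 0},
  {"grip": 0.85,"x": 0,"y": 0,"z": -0.5,"rx": 0,"ry": 0,"rz": 0},
  {"grip": 0.85,"x": 0,"y": 0,"z": -1,"rx": 0,"ry": 0,"rz": 0},
  {"grip": 1,"x": 0,"y": 0,"z": -1,"rx": 0,"ry": 0,"rz": 0},
  {"grip": 1,"x": 0,"y": 0,"z": 0,"rx": 0,"ry": 0,"rz": 0},
  {"grip": 1,"x": 0,"y": 0,"z": 0,"rx": 0,"ry": 0,"rz": 0},
])

```text
t: 19.05
tool_pos: [0.4682, 0.3598, 0.1461]
orientation: [3.141, 0.002, -3.106]
wrist_force: [-0.6, -1.7, 0.1]
gripper_width: 0.0858
grip_force: 0.0
```

```bash
python3 - <<'E'
from h import *
p,d,m=wrist(); W=cloud(d,m); W[d==0]=9
print(rect(W,p,.468,.359,.038,.055))
go(.626,-.207,.145,np.pi-.225)
E
```

```text
((0.4693, 0.3582), (92, 54), 'long-axis yaw deg', 1.8, 'n', 6341, 'z', 0.0471)
t 19.1 at [0.4673 0.3594 0.1449] yaw -3.1063 -> units xyz [ -3.47 -14.29  -0.  ] rz 3.73
```

>>> arm_command([
  {"grip": 1,"x": 0,"y": -0.8,"z": 0,"rx": 0,"ry": 0,"rz": 0},
  {"grip": 1,"x": 0,"y": -0.95,"z": 0,"rx": 0,"ry": 0,"rz": 0},
  {"grip": 1,"x": 0,"y": -0.95,"z": 0,"rx": 0,"ry": 0,"rz": 0},
  {"grip": 1,"x": 0,"y": -0.95,"z": 0,"rx": 0,"ry": 0,"rz": 0},
  {"grip": 1,"x": -0.2,"y": -0.95,"z": 0,"rx": 0,"ry": 0,"rz": 0},
  {"grip": 1,"x": -0.4,"y": -0.95,"z": 0,"rx": 0,"ry": 0,"rz": 0},
  {"grip": 1,"x": -0.4,"y": -0.95,"z": 0,"rx": 0,"ry": 0,"rz": 0},
  {"grip": 1,"x": -0.4,"y": -0.95,"z": 0,"rx": 0,"ry": 0,"rz": 0},
  {"grip": 1,"x": -0.4,"y": -0.95,"z": 0,"rx": 0,"ry": 0,"rz": 0},
  {"grip": 1,"x": -0.4,"y": -0.95,"z": 0,"rx": 0,"ry": 0,"rz": 0},
])

```text
t: 20.1
tool_pos: [0.568, -0.0125, 0.1431]
orientation: [3.14, -0.004, -3.107]
wrist_force: [1.2, -0.1, 0.5]
gripper_width: 0.0853
grip_force: 0.0
```

>>> arm_command([
  {"grip": 1,"x": -0.4,"y": -0.95,"z": 0,"rx": 0,"ry": 0,"rz": 0},
  {"grip": 1,"x": -0.4,"y": -0.95,"z": 0,"rx": 0,"ry": 0,"rz": 0},
  {"grip": 1,"x": -0.3,"y": -0.95,"z": 0,"rx": 0,"ry": 0,"rz": 0},
  {"grip": 1,"x": -0.17,"y": -0.95,"z": 0,"rx": 0,"ry": 0,"rz": 0},
  {"grip": 1,"x": 0,"y": -0.8,"z": 0,"rx": 0,"ry": 0,"rz": 0},
  {"grip": 1,"x": 0,"y": -0.3,"z": 0,"rx": 0,"ry": 0,"rz": 0.95},
  {"grip": 1,"x": 0,"y": 0,"z": 0,"rx": 0,"ry": 0,"rz": 0.95},
  {"grip": 1,"x": 0,"y": 0,"z": 0,"rx": 0,"ry": 0,"rz": 0.95},
  {"grip": 1,"x": 0,"y": 0,"z": 0,"rx": 0,"ry": 0,"rz": 0.88},
  {"grip": 1,"x": 0,"y": 0,"z": 0,"rx": 0,"ry": 0,"rz": 0},
])

```text
t: 21.1
tool_pos: [0.6253, -0.2047, 0.1427]
orientation: [3.14, -0.004, 2.916]
wrist_force: [-0.4, 0.3, 0.1]
gripper_width: 0.0855
grip_force: 0.0
```

```bash
python3 - <<'E'
from h import *
p,d,m=wrist(); W=cloud(d,m); W[d==0]=9; cv2.imwrite("pics/w8.png",p[:,:,::-1])
print("cork",rect(W,p,.626,-.207,.021,.036))
go(.626,-.207,.031,np.pi-.225)
E
```

```text
cork ((0.6258, -0.2072), (100, 50), 'long-axis yaw deg', -12.0, 'n', 6424, 'z', 0.0288)
t 21.15 at [ 0.6254 -0.2047  0.143 ] yaw 2.9176 -> units xyz [-0.03 -0.05  2.8 ] rz 0.01
```

View pics/w8.png

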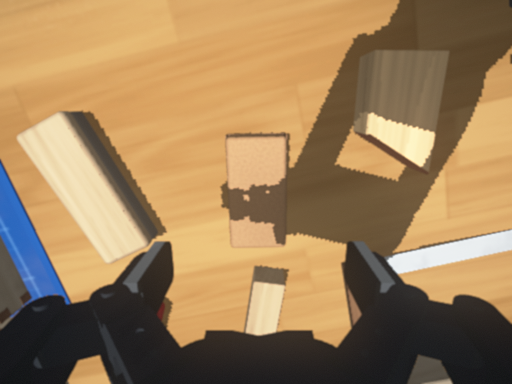

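The speckled cork block is centred (u 226–289, v 132–247). The board rubber on the left at (95,190) and the bevel block at (400,110) are clear of the fingers. Descend and grip.

>>> arm_command([
  {"grip": 1,"x": -0.02,"y": -0.06,"z": 0.8,"rx": 0,"ry": 0,"rz": 0},
  {"grip": 1,"x": 0,"y": 0,"z": 0.9,"rx": 0,"ry": 0,"rz": 0},
  {"grip": 1,"x": 0,"y": 0,"z": 0.7,"rx": 0,"ry": 0,"rz": 0},
  {"grip": 1,"x": 0,"y": 0,"z": 0.38,"rx": 0,"ry": 0,"rz": 0},
  {"grip": 1,"x": 0,"y": 0,"z": 0,"rx": 0,"ry": 0,"rz": 0},
  {"grip": 0,"x": 0,"y": 0,"z": 0,"rx": 0,"ry": 0,"rz": 0},
  {"grip": 0,"x": 0,"y": 0,"z": 0,"rx": 0,"ry": 0,"rz": 0},
  {"grip": 0,"x": 0,"y": 0,"z": 0,"rx": 0,"ry": 0,"rz": 0},
  {"grip": 0,"x": 0,"y": 0,"z": 0,"rx": 0,"ry": 0,"rz": 0},
  {"grip": 0,"x": 0,"y": 0,"z": 0,"rx": 0,"ry": 0,"rz": 0},
], newtons=40)

```text
t: 22.15
tool_pos: [0.6281, -0.2084, 0.036]
orientation: [-3.141, 0.004, 2.917]
wrist_force: [-0.6, 0.4, 6.2]
gripper_width: 0.0496
grip_force: 42.9
```

>>> arm_command([
  {"grip": 0,"x": 0,"y": 0,"z": -0.4,"rx": 0,"ry": 0,"rz": 0},
  {"grip": 0,"x": 0,"y": 0,"z": -0.8,"rx": 0,"ry": 0,"rz": 0},
  {"grip": 0,"x": 0,"y": 0,"z": -0.9,"rx": 0,"ry": 0,"rz": -0.5},
  {"grip": 0,"x": 0,"y": 0,"z": 0,"rx": 0,"ry": 0,"rz": -0.9},
  {"grip": 0,"x": 0,"y": 0,"z": 0,"rx": 0,"ry": 0,"rz": -0.9},
  {"grip": 0,"x": 0,"y": 0,"z": 0,"rx": 0,"ry": 0,"rz": -0.9},
  {"grip": 0,"x": 0,"y": 0,"z": 0,"rx": 0,"ry": 0,"rz": -0.5},
  {"grip": 0,"x": 0,"y": 0,"z": 0,"rx": 0,"ry": 0,"rz": 0},
])

```text
t: 22.95
tool_pos: [0.6266, -0.2076, 0.1187]
orientation: [-3.141, 0.0, -3.108]
wrist_force: [-0.1, -0.1, -0.5]
gripper_width: 0.0492
grip_force: 42.2
```

```bash
python3 - <<'E'
from h import *
go(.474,.2685,.115,np.pi+.035)
E
```

```text
t 22.95 at [ 0.6266 -0.2076  0.1187] yaw -3.1085 -> units xyz [ 3.42 12.02  0.09] rz -0.03
```

>>> arm_command([
  {"grip": 0,"x": 0.4,"y": 0.6,"z": 0,"rx": 0,"ry": 0,"rz": 0},
  {"grip": 0,"x": 0.5,"y": 0.9,"z": 0,"rx": 0,"ry": 0,"rz": 0},
  {"grip": 0,"x": 0.5,"y": 0.95,"z": 0,"rx": 0,"ry": 0,"rz": 0},
  {"grip": 0,"x": 0.5,"y": 0.95,"z": 0,"rx": 0,"ry": 0,"rz": 0},
  {"grip": 0,"x": 0.5,"y": 0.95,"z": 0,"rx": 0,"ry": 0,"rz": 0},
  {"grip": 0,"x": 0.4,"y": 0.95,"z": 0,"rx": 0,"ry": 0,"rz": 0},
  {"grip": 0,"x": 0.3,"y": 0.95,"z": 0,"rx": 0,"ry": 0,"rz": 0},
  {"grip": 0,"x": 0.2,"y": 0.95,"z": 0,"rx": 0,"ry": 0,"rz": 0},
  {"grip": 0,"x": 0.12,"y": 0.95,"z": 0,"rx": 0,"ry": 0,"rz": 0},
  {"grip": 0,"x": 0,"y": 0.95,"z": 0,"rx": 0,"ry": 0,"rz": 0},
])

```text
t: 23.95
tool_pos: [0.4768, 0.153, 0.1184]
orientation: [-3.141, -0.001, -3.109]
wrist_force: [0.6, -0.9, 0.7]
gripper_width: 0.0493
grip_force: 42.2
```

>>> arm_command([
  {"grip": 0,"x": 0,"y": 0.95,"z": 0,"rx": 0,"ry": 0,"rz": 0},
  {"grip": 0,"x": 0,"y": 0.95,"z": 0,"rx": 0,"ry": 0,"rz": 0},
  {"grip": 0,"x": 0,"y": 0.7,"z": 0,"rx": 0,"ry": 0,"rz": 0},
  {"grip": 0,"x": 0,"y": 0.32,"z": 0,"rx": 0,"ry": 0,"rz": 0},
  {"grip": 0,"x": 0,"y": 0,"z": 0,"rx": 0,"ry": 0,"rz": 0},
  {"grip": 0,"x": 0,"y": 0,"z": 0,"rx": 0,"ry": 0,"rz": 0},
])

```text
t: 24.55
tool_pos: [0.4739, 0.2675, 0.118]
orientation: [-3.141, -0.0, -3.109]
wrist_force: [-0.6, -0.7, -0.4]
gripper_width: 0.049
grip_force: 42.2
```

```bash
python3 - <<'E'
from h import *
p,d,m=wrist(); cv2.imwrite("pics/w9.png",p[:,:,::-1]); W=cloud(d,m); W[d==0]=9
s=arm.get_state()["tool_pos"]; print("held",rect(W,p,s[0],s[1],s[2]-.02,s[2]+.004))
go(.474,.2685,.046,np.pi+.035)
E
```

```text
held ((0.4712, 0.2665), (100, 76), 'long-axis yaw deg', 2.3, 'n', 18829, 'z', 0.1109)
t 24.6 at [0.474  0.2671 0.1179] yaw -3.1095 -> units xyz [-0.    0.04  1.8 ] rz -0.04
```

View pics/w9.png

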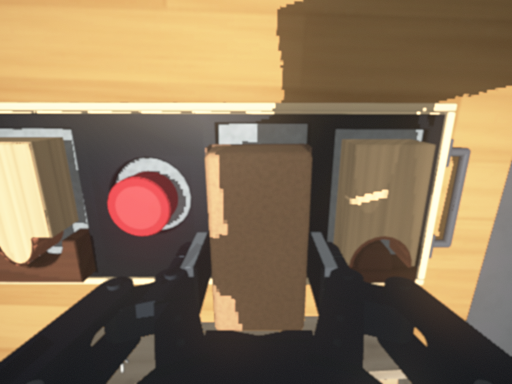

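The cork is held level over the oblong pocket (block u 206–312, floor strip 218–308). The tin and both shaped blocks sit well in their pockets. Lower it.

>>> arm_command([
  {"grip": 0,"x": -0.05,"y": 0.04,"z": 0.5,"rx": 0,"ry": 0,"rz": 0},
  {"grip": 0,"x": 0,"y": 0,"z": 0.5,"rx": 0,"ry": 0,"rz": 0},
  {"grip": 0,"x": 0,"y": 0,"z": 0.4,"rx": 0,"ry": 0,"rz": 0},
  {"grip": 0,"x": 0,"y": 0,"z": 0.25,"rx": 0,"ry": 0,"rz": 0},
  {"grip": 0,"x": 0,"y": 0,"z": 0.15,"rx": 0,"ry": 0,"rz": 0},
  {"grip": 0,"x": 0,"y": 0,"z": 0.03,"rx": 0,"ry": 0,"rz": 0},
  {"grip": 0,"x": 0,"y": 0,"z": 0,"rx": 0,"ry": 0,"rz": 0},
])

```text
t: 25.3
tool_pos: [0.4759, 0.2687, 0.046]
orientation: [-3.141, -0.001, -3.109]
wrist_force: [-1.7, -2.8, 7.1]
gripper_width: 0.049
grip_force: 42.9
```

Contact felt (7 N): it stands on the floor. Release and retreat.

>>> arm_command([
  {"grip": 0.8,"x": 0,"y": 0,"z": 0,"rx": 0,"ry": 0,"rz": 0},
  {"grip": 0.8,"x": 0,"y": 0,"z": 0,"rx": 0,"ry": 0,"rz": 0},
  {"grip": 0.8,"x": 0,"y": 0,"z": 0,"rx": 0,"ry": 0,"rz": 0},
  {"grip": 0.8,"x": 0,"y": 0,"z": -0.5,"rx": 0,"ry": 0,"rz": 0},
  {"grip": 0.8,"x": 0,"y": 0,"z": -1,"rx": 0,"ry": 0,"rz": 0},
  {"grip": 0.8,"x": 0,"y": 0,"z": -1,"rx": 0,"ry": 0,"rz": 0},
  {"grip": 0.8,"x": 0,"y": 0,"z": -1,"rx": 0,"ry": 0,"rz": 0},
  {"grip": 0.8,"x": 0,"y": 0,"z": -1,"rx": 0,"ry": 0,"rz": 0},
  {"grip": 0.8,"x": 0,"y": 0,"z": 0,"rx": 0,"ry": 0,"rz": 0},
  {"grip": 0.8,"x": 0,"y": 0,"z": 0,"rx": 0,"ry": 0,"rz": 0},
])

```text
t: 26.3
tool_pos: [0.4764, 0.2701, 0.2257]
orientation: [3.141, 0.002, -3.108]
wrist_force: [-0.7, 0.3, -0.5]
gripper_width: 0.0684
grip_force: 0.0
```

```bash
python3 - <<'E'
from h import *
p,d,m=wrist(); W=cloud(d,m); W[d==0]=9; cv2.imwrite("pics/w10.png",p[:,:,::-1])
for n,c,h in (("cork",(.474,.2685),.037),("hollow",(.469,.358),.046),("nose",(.477,.0875),.046),("tin",(.477,.178),.038)):
    q=rect(W,p,*c,h-.007,h+.009,.06 if n!="tin" else .04); print(n,q)
    k=(np.hypot(W[...,0]-q[0][0],W[...,1]-q[0][1])<.02)&(abs(W[...,2]-h)<.01); A=np.c_[W[k][:,:2],np.ones(k.sum())]
    print("  tilt",np.linalg.lstsq(A,W[k][:,2],rcond=None)[0][:2].round(3))
p,d=arm.read_camera("top"); W=cloud(d,arm.camera_model("top"))
print("bevel",rect(W,p,.578,-.076,.024,.048)); print("rub",rect(W,p,.587,-.343,.02,.044,.09))
Z=np.load("top0.npz"); W=cloud(Z["d"],arm.camera_model("top")); print("rub0",rect(W,p,.587,-.343,.02,.044,.09))
E
```

```text
cork ((0.4737, 0.2679), (100, 50), 'long-axis yaw deg', 2.2, 'n', 4049, 'z', 0.0388)
  tilt [-0.002  0.001]
hollow ((0.4696, 0.3582), (92, 55), 'long-axis yaw deg', 1.8, 'n', 3837, 'z', 0.0471)
  tilt [ 0.001 -0.   ]
nose ((0.4771, 0.0874), (92, 55), 'long-axis yaw deg', 1.5, 'n', 4024, 'z', 0.0469)
  tilt [ 0. -0.]
tin ((0.4771, 0.178), (47, 46), 'long-axis yaw deg', -4.5, 'n', 1451, 'z', 0.0387)
  tilt [ 0.003 -0.002]
bevel ((0.5803, -0.0825), (88, 54), 'long-axis yaw deg', -13.3, 'n', 345, 'z', 0.0351)
rub ((0.5872, -0.346), (130, 50), 'long-axis yaw deg', 13.3, 'n', 517, 'z', 0.0316)
rub0 ((0.5874, -0.3472), (131, 48), 'long-axis yaw deg', 12.3, 'n', 521, 'z', 0.0317)
```

View pics/w10.png

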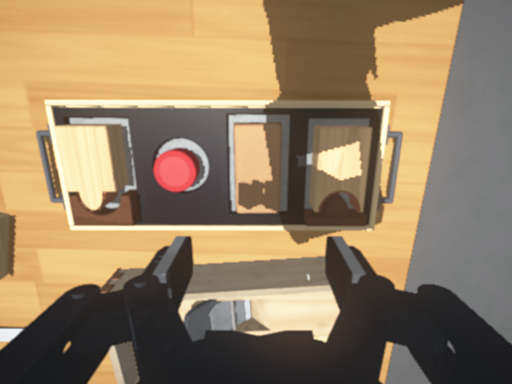

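The picture shows all four parts flat in their pockets: nose (93,165), tin (178,170), cork (259,165), hollow (340,165). The bevel block and board rubber have not moved, and the gripper is clear. Hand in.

```bash
python3 -c "
from workcell import arm
print(arm.job_done())"
```

```text
the job is handed in; nothing more can be done
None
```

The sanding kit is made up and handed in after about 26 s: hollow block in the bead pocket, nose block in the cove, cork in the oblong and red tin in the round one. All four measured flat and within a few millimetres of their pocket origins, and the bevel block and board rubber did not measurably move; the judge's verdict was not shown.

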